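# Draw the guarded bolt of the bottle cage with a hooked rod

## Robot

A 6-joint arm with a two-finger parallel gripper is mounted at the origin on the work surface. World frame = base frame: x ahead of the robot, y to its left, z up, the work surface at z = 0. Lengths are in m, angles in rad, forces in N, time in s.
With the tool pointing down it reaches from about 0.25 to 0.725 m from the base axis. Payload 4 kg.
Tool frame: the origin (TCP) lies between the finger pads; the fingertips stand 25 mm ahead of it and the grasp point (between the pads) lies 6 mm ahead of it (r.tips_ahead is the distance from the TCP to the fingertips, in m); z points along the fingers, y is the direction in which the jaws open and shut (so a half turn about z gives the same grasp; the last joint's range is limited). The gripper opens to 85 mm and grips with 20 to 120 N. Pads are 22 mm wide; open, the fingers measure 114 mm over their backs; the gripper's body (76 mm by 85 mm) begins 54 mm behind the grasp point. The pads swing forward as they close: fully open they stand 13 mm farther back than shut.
Start: joints at [-1.164, 0.241, 0.005, 1.335, 0, 1.571], TCP at [0.198, -0.459, 0.256] pointing down, gripper open.
Joint ranges: [-2.72, 2.72], [-1.05, 1.87], [-1.09, 1.28], [-1.99, 2.15], [-1.42, 1.44], [-3.14, 3.14]. Speed limits (rad/s): [2.79, 2.79, 3.14, 3.14, 3.14, 3.14].

## Interface

Orientations are given as [roll, pitch, yaw] about the fixed x, y, z axes, in that order (R = Rz(yaw) Ry(pitch) Rx(roll)).
In Python, from station import r, hand, solver, optics, ticket gives the robot as it stands. Calls block until the motion is done:
- r.move_pose(position, orientation): joint-space move of the TCP to a pose.
- r.move_linear(position, ori=None, v=0.15, threshold=None): straight line of the TCP; ori=None keeps the orientation; v is the mean speed in m/s. With threshold (N) it stops when the force on the tool has changed by that much, and returns True; else False.
- r.movej(angles): joint-space move.
- hand.gripper_to(opening, force=None): opening from 0.0 (shut) to 1.0 (fully open); force is the grip in N (None keeps the last); returns when the fingers have stopped.
- r.hold(seconds).
- solver.solve_ik(position, orientation): joint angles nearest the present ones, or None.
- r.get_obs(): the state.
- optics.snapshot(name): name is "side" or "top"; returns a dict with "img" (480x640x3 uint8, red, green, blue), "intrinsics" (3x3 intrinsics, pixels), "R" (3x3) and "t" (3): a world point X has camera coordinates R X + t. Camera axes: x right, y down, z forward; pixel columns grow to the right and rows downward; lengths in m; the calibration is good to about 2 mm. A picture is of the moment at which its call begins. There is no depth.
A pose or a line that the arm cannot do raises r.Unreachable and nothing moves.
- ticket.hand_in(): hands the job in, once; it reports no verdict.
The state is a dict: "time": time; "joint_positions": joint angles; "qd": joint speeds; "tau": joint torques, N m; "ee_pos": TCP position; "tcp_rot": TCP orientation; "wrist_force": force on the tool from outside, world axes, zero at the start; "ft_torque": the same for the moment, N m; "opening": opening from 0.0 (shut) to 1.0 (fully open).
Only numpy, scipy, OpenCV 4.12 (cv2) and the standard library are available. Lean on these libraries where they do the work, as an engineer would, in place of code of your own. Each camera call takes 0.05 s, during which the arm holds its last target.

## Task

Take the hooked rod from its wooden rest, reach its hook into the wire guard of the bottle cage, draw the bolt fully open until you feel its end stop, then lay the rod gently back in both notches of its rest, hook down. The bolt is stiff: do not strain against the stop, the bolt or the guard (about 20 N is too much), keep the hand itself off the cage and bolt, and leave everything else where it stands.

Things in the scene. Friction and masses are not known exactly. Their poses are not given: they have to be found in the camera images.
- rod_grip (a point): centre of the rod's handle, a wooden bar 130 mm long (rod's x axis), 24 x 24 mm. From its +x end an 8 mm thick steel shank runs on along x on the same axis and at 300 mm from the handle's centre bends down (-z) into a hook leg. z points up as it lies. Grip it firmly (60 N or more) across its y sides, 20 to 45 mm ahead of this point: mass about 0.22 kg, centred 40 mm ahead.
- rod_hook (a point): centre of the rounded end of the hook leg (8 mm thick): 300 mm along x and 28 mm below the handle's centre in the rod's frame; the leg ends 4 mm lower, 32 mm below the shank's axis. Axes as rod_grip.
- rod: the whole hooked rod; origin and axes as rod_grip.
- rest: the rod's plywood rest, fixed: board 310 x 60 mm, 12 mm thick, with two notched cross blocks 14 mm thick. Origin under the board, x along the rod towards its hook. The handle lies in the notch at x = -50 mm (36 mm wide, floor 48, cheeks 61 mm up). At home the handle's centre is at y = 0, z = 60 mm, within 10 mm of x = 0 (anywhere within 25 mm will do when laid back).
- rest_front (a point): middle of the floor of the rest's front notch, in which the shank lies: at x = 200 mm of the rest, 56 mm above the table; notch 24 mm wide, cheeks 69 mm up. Axes as the rest's.
- cage: steel wire cage of green bottles, 250 x 190 mm, 206 mm high, fixed, with a straight wire guard channel along its side nearest the robot, in which the bolt lies. Origin on the table, in the channel's middle plane, below the lug of the fully shut bolt; x level, along the channel from its open end inwards; the cage itself lies to -y.
- guard_mouth (a point): middle of the guard channel's open end, 94 mm above the table, at x = -140 mm of the cage. The channel is 60 mm wide inside and 240 mm long (to x = 100 mm); plate sides to 56 mm above the table, wires above them, and over the top cross wires 6 mm thick whose underside is 132 mm above the table. Axes as the cage's.
- bolt_lug (a point): middle of the top edge of the bolt's lug: an upright steel plate 8 mm thick along the cage's x, 30 mm wide, top 75 mm above the table. It stands on the bolt's round bar (16 mm thick, top 53 mm above the table, reaching 115 mm beyond the lug inwards and 65 mm outwards). The hook passes over the lug and drops behind it (+x side). Axes as the cage's.
- bolt (a joint): how far the bolt is drawn (towards the cage's -x), in m: 0 fully shut; it is fully open at its hard end stop, which is hidden under the bar and set differently each time, anywhere from 0.034 to 0.064, so it must be felt: the pull rises sharply there. It slides with about 5 N of friction and stays where it is left; it starts shut or almost shut (up to 0.012).
- organiser: clear plastic organiser tray, 200 x 130 mm, 40 mm high, to be left alone; origin under its centre
- bead_pot: small white bowl, 48 mm across, 24 mm high, standing between the rest and the cage; to be left alone; origin under its centre
- wine_glass: stemmed glass, 80 mm across, 195 mm high; to be left alone; origin under its foot
- mug: mug, 80 mm across, 90 mm high; to be left alone; origin under its centre
- tape_dispenser: white desk tape dispenser, 150 x 60 mm, 92 mm high; to be left alone; origin under its centre
- bead_jar: glass jar, 70 mm across, 80 mm high; to be left alone; origin under its centre
- screwdriver: screwdriver, 170 mm long, lying; to be left alone; origin at its underside

How it is judged:
On the way, in this order (a step that is already met when the one before it is completed fails the run):
1. the rod is lifted clear of its rest (z of rod_grip in the frame of rest above 0.085 m and height (world z) of rod_hook above 0.04 m), for 0.2 s.
2. the hook, held in the guard, has drawn the bolt fully open to within 1.8 mm of its stop (value of joint bolt above 0.03 m and distance between bolt_tab and stop_block below 0.0098 m and height (world z) of rod_grip above 0.075 m and distance between rod_hook and bolt_lug below 0.06 m), for 0.2 s.
At the end, for the whole second after the job is handed in: The bolt is drawn to within 1.8 mm of its stop; the rod lies at rest in both notches of its rest, hook down and pointing along the rest's x, its handle centre within 25 mm along, 9 mm across and 56 to 65 mm high in the rest's frame, within 0.06 rad of the rest's line; everything else as it was (value of joint bolt above 0.03 m and distance between bolt_tab and stop_block below 0.0098 m and x of rod_grip in the frame of rest between -0.025 and 0.025 m and y of rod_grip in the frame of rest between -0.009 and 0.009 m and z of rod_grip in the frame of rest between 0.056 and 0.065 m and angle between the x axis of rod_grip and the x axis of rest, either way round below 0.06 rad and angle between rod_grip's own z axis and vertical below 0.15 rad and x of rod_hook in the frame of rest above 0.2 m and linear speed of rod below 0.02 m/s); the robot touches nothing.
It fails at once if the rod presses the bolt, its stop or the guard with more than 20 N (contact force between rod and cage above 20 N).
It fails at once if the hand or arm touches the cage, guard or bolt (contact force between any of the fingers, the arm and cage above 1 N).
It fails at once if the rod is dropped or thrown into its rest (strikes it at over 0.25 m/s) (contact force between rod and rest above 2 N and linear speed of rod above 0.25 m/s).
It fails at once if a bystander is moved by more than 20 mm (distance of any of organiser, bead_pot, wine_glass, mug, tape_dispenser, bead_jar, screwdriver from where it was at the start of the episode above 0.02 m).
It also fails if it takes over 70 s, if anything falls off the work surface, if the arm or the gripper's body presses on something with over 40 N, if the wrist force passes 120 N, or if a joint passes its speed limit or range.

## Working session

There is one attempt and no reset: what is moved stays moved. The work goes in short steps, each a Python script; the robot and the scene stay as the last script left them, time stands still between calls to the robot, and variables do not carry over. Pictures are saved under pics/ and viewed, and the job is handed in when it is done.

```bash
ls; mkdir -p pics; python3 - <<'E'
from station import r, hand, solver, optics, ticket
import cv2, numpy as np
for n in ("side","top"):
    s=optics.snapshot(n); cv2.imwrite(f"pics/{n}0.png",s["img"][:,:,::-1]); print(n,s["intrinsics"].tolist(),s["R"].round(4).tolist(),s["t"].round(4).tolist())
    print("cam", (-s["R"].T@s["t"]).round(3))
o=r.get_obs(); print(o); print(r.tips_ahead)
E
```

```text
pics
side [[567.5578050615211, 0.0, 319.9619597798025], [0.0, 567.5578050615211, 242.32583826392616], [0.0, 0.0, 1.0]] [[-0.8835, -0.4683, -0.014], [-0.3367, 0.6555, -0.676], [0.3258, -0.5925, -0.7368]] [0.3905, 0.2263, 1.3873]
cam [-0.031  0.857  1.181]
top [[616.154802059165, 0.0, 320.0354456056813], [0.0, 616.154802059165, 249.67191060939095], [0.0, 0.0, 1.0]] [[0.0154, -0.9998, -0.0128], [-0.9982, -0.0146, -0.0578], [0.0576, 0.0136, -0.9982]] [-0.0166, 0.4479, 1.7027]
cam [ 0.349 -0.033  1.725]
{'time': 0.1, 'joint_positions': array([-1.16399641e+00,  2.41309114e-01,  3.88820139e-03,  1.33521784e+00,
        2.10597256e-05,  1.57084750e+00]), 'qd': array([ 1.97944803e-04, -3.38181288e-05,  4.81325138e-03, -6.35084013e-04,
       -1.06093220e-03, -1.34976653e-04]), 'tau': array([-3.25141882e-04, -3.73137546e+01,  2.53010327e+01,  1.08775040e-02,
       -1.20828490e-04, -3.85326011e-07]), 'ee_pos': array([ 0.1976389 , -0.45872304,  0.25552736]), 'tcp_rot': array([-3.13975023e+00, -2.09654129e-05,  4.06748705e-01]), 'wrist_force': array([-0.46228658, -0.46778301,  0.08274683]), 'ft_torque': array([-0.01602756, -0.05670763, -0.01521675]), 'opening': 0.9977143917600397}
0.025
```

View pics/top0.png

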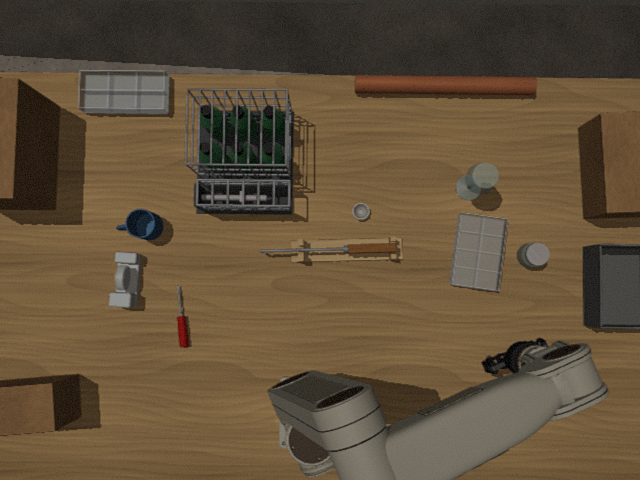

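View pics/side0.png

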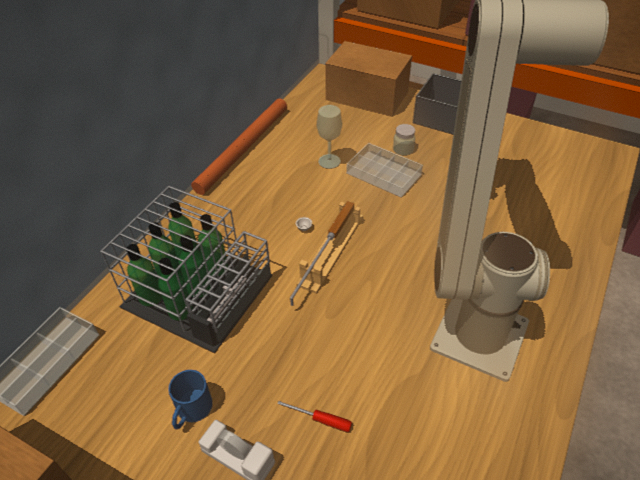

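The top view shows the rod at about (260–398, 248), pointing left (+y). The guard channel spans (195–293, 180–212), with its mouth at the right. I'll zoom in on both.

```bash
python3 - <<'E'
import cv2
a=cv2.imread("pics/top0.png"); 
cv2.imwrite("pics/tz1.png",cv2.resize(a[165:275,180:310],None,fx=6,fy=5.4,interpolation=cv2.INTER_CUBIC)[:600,:780])
cv2.imwrite("pics/tz2.png",cv2.resize(a[225:275,250:415],None,fx=4.8,fy=4.8,interpolation=cv2.INTER_CUBIC))
b=cv2.imread("pics/side0.png"); 
cv2.imwrite("pics/sz1.png",cv2.resize(b[225:355,170:300],None,fx=4.6,fy=4.6,interpolation=cv2.INTER_CUBIC))
cv2.imwrite("pics/sz2.png",cv2.resize(b[190:310,280:380],None,fx=5,fy=5,interpolation=cv2.INTER_CUBIC))
E
```

```text
(no output)
```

View pics/tz1.png

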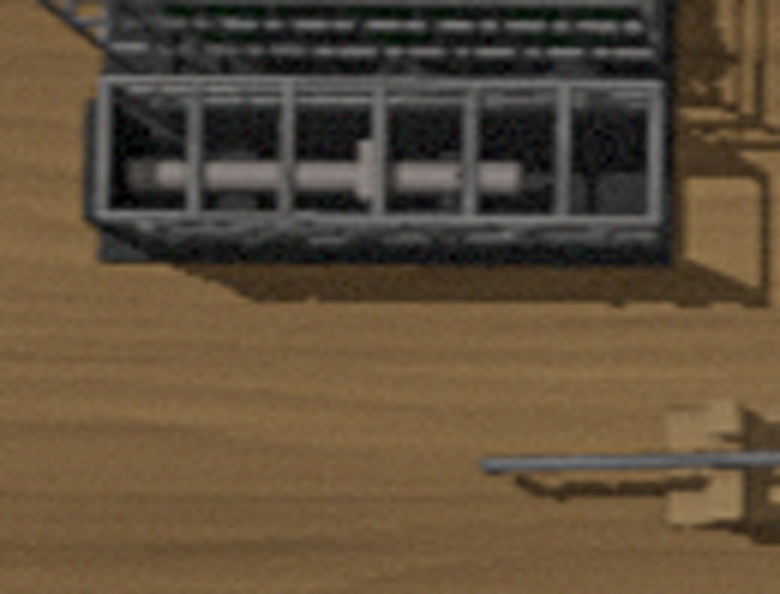

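View pics/tz2.png

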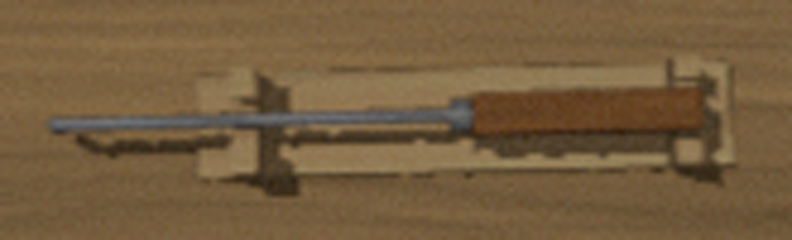

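View pics/sz1.png

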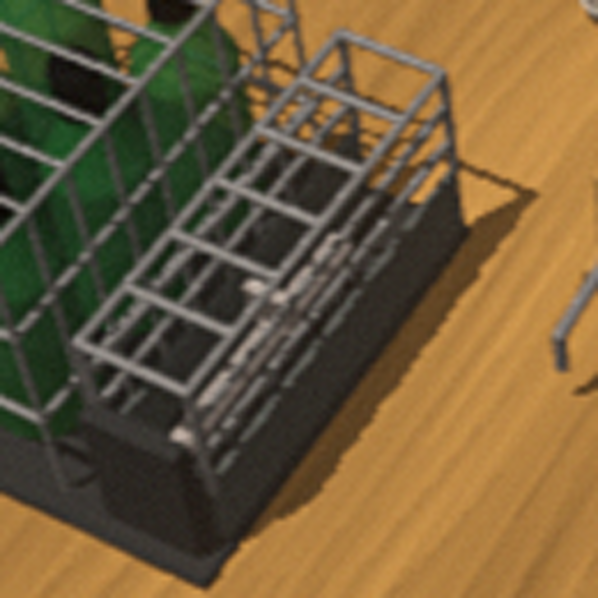

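View pics/sz2.png

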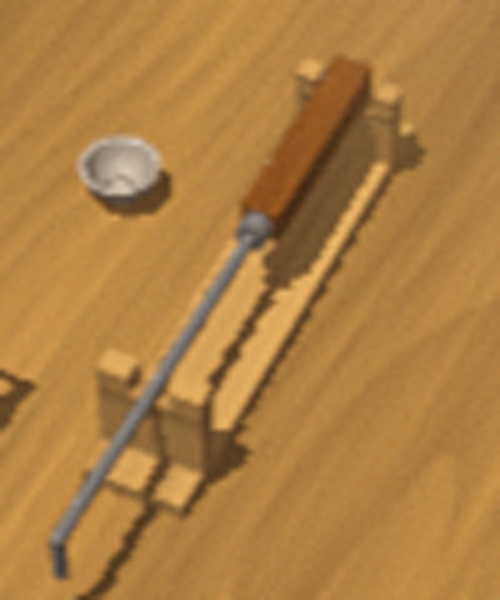

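```bash
cat > h.py <<'E'
import numpy as np, cv2
from station import r, hand, solver, optics, ticket
def ray(s,px):
    K,R,t=s["intrinsics"],np.array(s["R"]),np.array(s["t"])
    d=R.T@np.linalg.inv(K)@np.array([px[0],px[1],1.]); return -R.T@t,d
def onz(s,px,z):
    c,d=ray(s,px); return c+d*(z-c[2])/d[2]
def proj(s,X):
    p=s["intrinsics"]@(np.array(s["R"])@np.array(X)+s["t"]); return p[:2]/p[2]
def unz(p,ox,oy,fx,fy): return [(p[0]+.5)/fx-.5+ox,(p[1]+.5)/fy-.5+oy]
def tri(s1,p1,s2,p2):
    c1,d1=ray(s1,p1);c2,d2=ray(s2,p2)
    a=np.linalg.lstsq(np.c_[d1,-d2],c2-c1,rcond=None)[0]
    q1,q2=c1+a[0]*d1,c2+a[1]*d2
    return (q1+q2)/2,np.linalg.norm(q1-q2)
E
python3 - <<'E'
from h import *
T=optics.snapshot("top");S=optics.snapshot("side")
np.set_printoptions(precision=4,suppress=True)
t1=lambda x,y:unz((x,y),180,165,6,5.4)
t2=lambda x,y:unz((x,y),250,225,4.8,4.8)
s1=lambda x,y:unz((x,y),170,225,4.6,4.6)
s2=lambda x,y:unz((x,y),280,190,5,5)
c={}
for k,p,q in (("UL",(103,85),(78,343)),("UR",(660,83),(340,37)),("LL",(97,215),(187,390)),("LR",(658,218),(441,70))):
    c[k]=onz(T,t1(*p),.135); print(k,c[k],tri(T,t1(*p),S,s1(*q)))
print("bar ends top", onz(T,t1(140,174),.047),onz(T,t1(518,178),.047))
print("lug", onz(T,t1(366,170),.075), "LR edge",onz(T,t1(357,140),.075),onz(T,t1(357,200),.075))
print("lug tri",tri(T,t1(366,141),S,s1(248,287)))
# rod: handle top at .072, shank axis at .060
print("handle rear",onz(T,t2(703,108),.072),"front",onz(T,t2(474,114),.072))
print("bend",onz(T,t2(55,125),.062), tri(T,t2(55,124),S,s2(60,540)))
print("handle rear tri",tri(T,t2(703,90),S,s2(338,57)))
# rest
print("rest rear corners",onz(T,t2(735,63),.012),onz(T,t2(735,163),.012),'front block top', onz(T,t2(225,73),.069),onz(T,t2(225,175),.069))
print("rear block tops",onz(T,t2(685,62),.061),onz(T,t2(685,172),.061))
# masks handle
hsv=cv2.cvtColor(T["img"],cv2.COLOR_RGB2HSV); print(hsv[247,370],hsv[240,370],hsv[250,330-40],hsv[270,330])
E
```

```text
UL [0.6176 0.3129 0.135 ] (array([0.6185, 0.3132, 0.1373]), np.float64(0.002999566636092191))
UR [0.6217 0.0705 0.135 ] (array([0.6231, 0.0711, 0.13  ]), np.float64(0.0010660226422884805))
LL [0.5544 0.3138 0.135 ] (array([0.5539, 0.313 , 0.1386]), np.float64(8.621643790036129e-05))
LR [0.5563 0.0702 0.135 ] (array([0.5569, 0.0705, 0.135 ]), np.float64(0.0013517192014425852))
bar ends top [0.587  0.3138 0.047 ] [0.5873 0.1404 0.047 ]
lug [0.5864 0.2061 0.075 ] LR edge [0.6015 0.2105 0.075 ] [0.5712 0.2098 0.075 ]
lug tri (array([0.6017, 0.207 , 0.0719]), np.float64(0.00043784470761715476))
handle rear [ 0.4546 -0.2147  0.072 ] front [ 0.4494 -0.0867  0.072 ]
bend [0.4403 0.149  0.062 ] (array([0.4411, 0.1494, 0.0584]), np.float64(2.2930845152580372e-05))
handle rear tri (array([ 0.4658, -0.2146,  0.0687]), np.float64(0.0019473666976180936))
rest rear corners [ 0.4848 -0.2396  0.012 ] [ 0.4268 -0.24    0.012 ] front block top [0.4706 0.0533 0.069 ] [0.4133 0.0523 0.069 ]
rear block tops [ 0.4811 -0.2056  0.061 ] [ 0.4191 -0.2061  0.061 ]
[ 14 163 103] [ 19 107 145] [100   7 103] [ 16 128 112]
```

```bash
python3 - <<'E'
from h import *
np.set_printoptions(precision=4,suppress=True)
T=optics.snapshot("top")
hsv=cv2.cvtColor(T["img"],cv2.COLOR_RGB2HSV)
m=cv2.inRange(hsv,(8,145,60),(18,255,135)); w=np.zeros_like(m); w[235:265,335:410]=255; m&=w
m=cv2.morphologyEx(m,cv2.MORPH_OPEN,np.ones((3,3)))
n,l,st,ce=cv2.connectedComponentsWithStats(m); i=1+np.argmax(st[1:,4]); print("handle",st[i],ce[i],onz(T,ce[i],.072))
print("pot",onz(T,(362,212),.024)," glass foot",onz(T,(468,187),0))
yaw=np.pi/2+0.0393
print(solver.solve_ik([.4506,-.114,.066],[np.pi,0,yaw]),solver.solve_ik([.588,-.036,.1],[np.pi,0,1.583]),solver.solve_ik([.588,-.21,.12],[np.pi,0,1.583]))
hand.gripper_to(0.65,force=100)
r.move_pose([.4506,-.114,.16],[np.pi,0,yaw])
r.move_linear([.4506,-.114,.066],v=.08,threshold=8)
o=r.get_obs();print(o["time"],o["ee_pos"],o["tcp_rot"],o["wrist_force"])
T=optics.snapshot("top");S=optics.snapshot("side")
cv2.imwrite("pics/a_t.png",cv2.resize(T["img"][200:300,240:420,::-1],None,fx=4.4,fy=4.4)); cv2.imwrite("pics/a_s.png",S["img"][:,:,::-1])
E
```

```text
handle [349 243  47  10 388] [372.0825 247.8376] [ 0.4517 -0.1504  0.072 ]
pot [ 0.5538 -0.1248  0.024 ]  glass foot [ 0.6315 -0.4232  0.    ]
[-0.2478  0.3522 -0.3871  0.8315  0.      1.2837] [-0.0611  0.5219 -0.0006  1.0482  0.      1.4974] [-0.343   0.5684  0.1367  1.139   0.      1.2156]
3.5917 [ 0.4511 -0.1141  0.0665] [3.1405 0.0004 1.6101] [0.0581 0.6621 0.8369]
```

View pics/a_s.png

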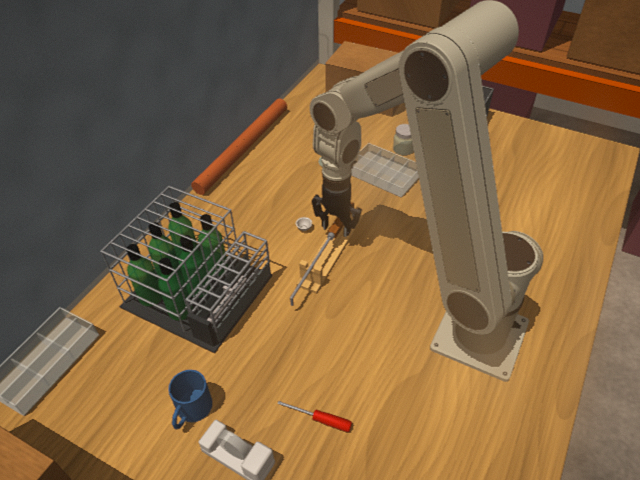

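The side view has the open fingers straddling the handle near (335, 225), with the pot clear at (305, 225). Next I close and lift.

```bash
python3 - <<'E'
from h import *
np.set_printoptions(precision=4,suppress=True)
def rep(k):
    o=r.get_obs();print(k,round(o["time"],2),o["ee_pos"],o["tcp_rot"],o["wrist_force"],round(o["opening"],3))
hand.gripper_to(0.0,force=100); rep("shut")
p=r.get_obs()["ee_pos"]; 
r.move_linear([.4506,-.114,.085],v=.04); rep("up1")
r.move_linear([.4506,-.114,.17],v=.1); r.hold(.3); rep("up2")
T=optics.snapshot("top");S=optics.snapshot("side")
cv2.imwrite("pics/b_t.png",cv2.resize(T["img"][200:300,240:420,::-1],None,fx=4.4,fy=4.4,interpolation=cv2.INTER_CUBIC)); cv2.imwrite("pics/b_s.png",cv2.resize(S["img"][140:320,240:400,::-1],None,fx=3.3,fy=3.3,interpolation=cv2.INTER_CUBIC))
E
```

```text
shut 4.08 [ 0.4508 -0.114   0.0665] [3.141  0.0001 1.61  ] [-1.7013  0.4211  4.9914] 0.264
up1 4.71 [ 0.4506 -0.114   0.0851] [3.1414 0.0001 1.6102] [-1.0802 -0.0893 -3.63  ] 0.266
up2 6.01 [ 0.4503 -0.1139  0.1695] [-3.1406 -0.0003  1.6101] [ 0.5292  0.4945 -2.2759] 0.263
```

View pics/b_s.png

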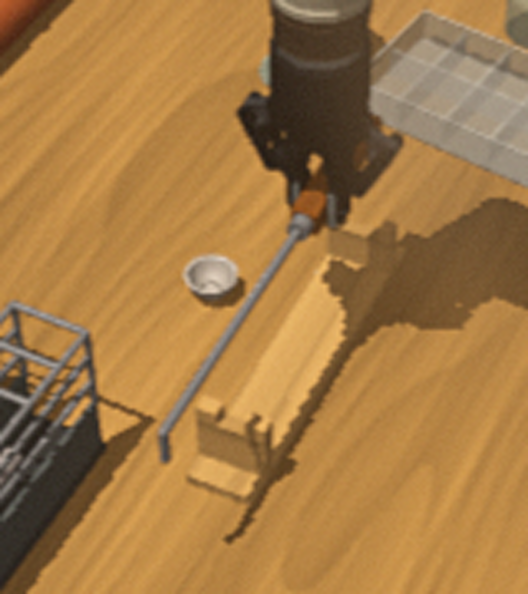

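View pics/b_t.png

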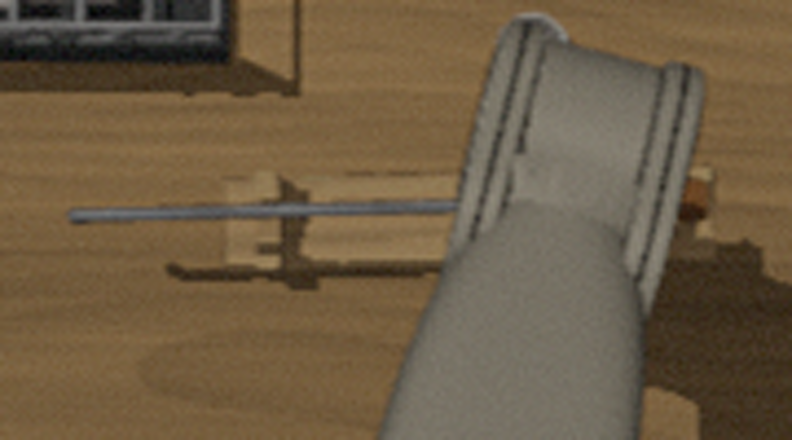

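```bash
python3 - <<'E'
from h import *
np.set_printoptions(precision=4,suppress=True)
T=optics.snapshot("top");S=optics.snapshot("side")
p=unz((76,215),240,200,4.4,4.4);q=unz((166,437),240,140,3.3,3.3)
print(tri(T,p,S,q), onz(T,p,.163)); print("pred px", proj(T,[.4403,.1496,.163]),p,proj(S,[.4403,.1496,.163]),q, "legend",proj(S,[.4403,.1496,.131]),unz((166,461),240,140,3.3,3.3))
a=unz((440,207),240,200,4.4,4.4); A=onz(T,a,.163);B=onz(T,p,.163);print("dir",np.degrees(np.arctan2(*(B-A)[1::-1])),A)
E
```

```text
(array([0.4402, 0.1492, 0.1574]), np.float64(0.000657504335654768)) [0.4402 0.1487 0.163 ]
pred px [256.5427 248.4146] [256.8863636363636, 248.47727272727272] [289.5616 270.6361] [289.95454545454544, 272.0757575757576] legend [290.2835 279.2641] [289.95454545454544, 279.3484848484849]
dir 92.09831095238584 [ 0.4479 -0.0616  0.163 ]
```

```bash
cat >> h.py <<'E'
PSI=1.583; LH=.2634
def tcp(hy,zs):  # hook leg y, shank height
    y=hy-LH*np.sin(PSI); return [.587-.0122*(y-.2),y,zs+.0065]
def rep(k):
    o=r.get_obs();print(k,round(o["time"],2),o["ee_pos"],o["tcp_rot"],o["wrist_force"],round(o["opening"],3))
np.set_printoptions(precision=4,suppress=True)
E
python3 - <<'E'
from h import *
r.move_linear([.451,-.225,.17],v=.15)
r.move_linear(tcp(.04,.163),[np.pi,0,PSI],v=.12); rep("pre")
r.move_linear(tcp(.04,.119),v=.1); rep("low")
T=optics.snapshot("top");S=optics.snapshot("side")
cv2.imwrite("pics/c_t.png",cv2.resize(T["img"][160:260,180:360,::-1],None,fx=4.4,fy=4.4,interpolation=cv2.INTER_CUBIC)); cv2.imwrite("pics/c_s.png",cv2.resize(S["img"][200:350,170:350,::-1],None,fx=4,fy=4,interpolation=cv2.INTER_CUBIC))
print(proj(T,[.589,.04,.119]),proj(S,[.589,.04,.119]),proj(S,[.589,.04,.087]))
E
```

```text
pre 8.43 [ 0.5917 -0.2233  0.1695] [-3.141  -0.0002  1.5829] [-0.4944 -0.0642 -2.0764] 0.262
low 9.02 [ 0.5921 -0.2235  0.1258] [3.1415 0.0001 1.5828] [-0.2737  0.3405 -2.2743] 0.262
[301.3486 193.5187] [261.8693 232.1863] [262.9584 240.5787]
```

View pics/c_t.png

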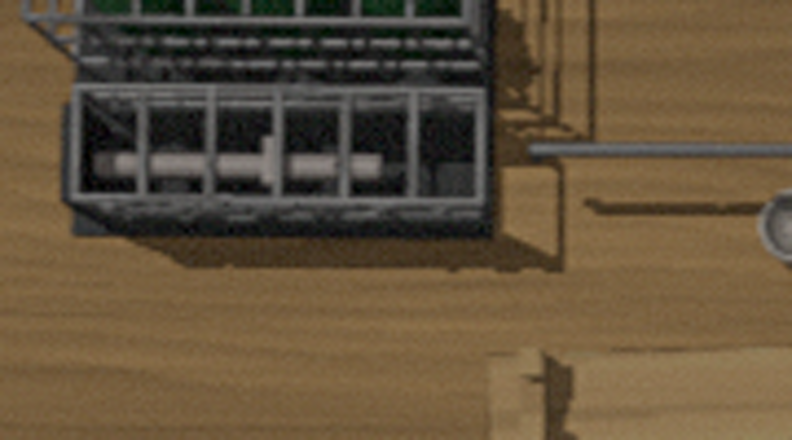

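View pics/c_s.png

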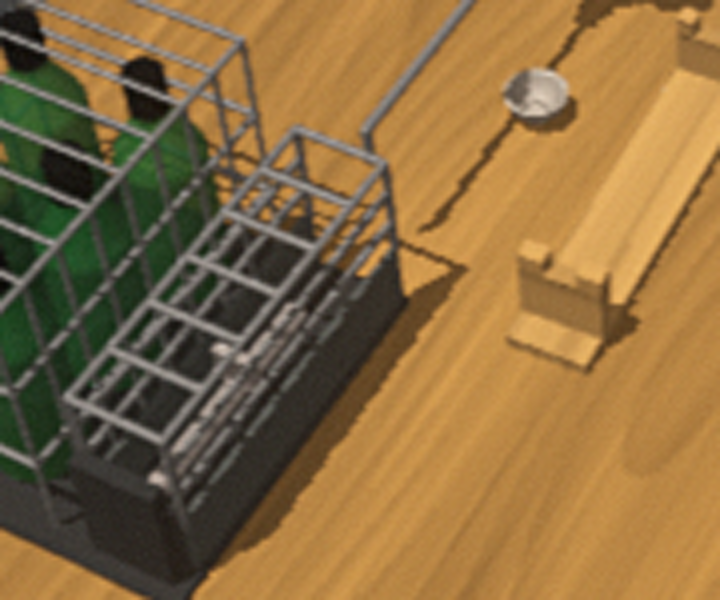

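The hook is in line with the mouth: it sits at (530, 150) in the top crop. In the side crop the bend is at (368, 135), possibly 3 mm low, which still fits the window. Next I insert.

```bash
python3 - <<'E'
from h import *
r.move_linear(tcp(.04,.120),v=.1)
print(r.move_linear(tcp(.15,.120),v=.08,threshold=5)); rep("in1")
print(r.move_linear(tcp(.227,.120),v=.06,threshold=5)); rep("in2")
T=optics.snapshot("top");S=optics.snapshot("side")
cv2.imwrite("pics/d_t.png",cv2.resize(T["img"][160:260,180:360,::-1],None,fx=4.4,fy=4.4,interpolation=cv2.INTER_CUBIC)); cv2.imwrite("pics/d_s.png",cv2.resize(S["img"][225:355,170:300,::-1],None,fx=4.6,fy=4.6,interpolation=cv2.INTER_CUBIC))
E
```

```text
False
in1 10.89 [ 0.5908 -0.1139  0.1265] [3.1416 0.0002 1.5822] [-0.7046  0.8888 -2.1083] 0.265
False
in2 12.32 [ 0.5899 -0.0368  0.1265] [3.1416 0.0002 1.5824] [ 0.1522  0.5831 -2.8599] 0.265
```

View pics/d_t.png

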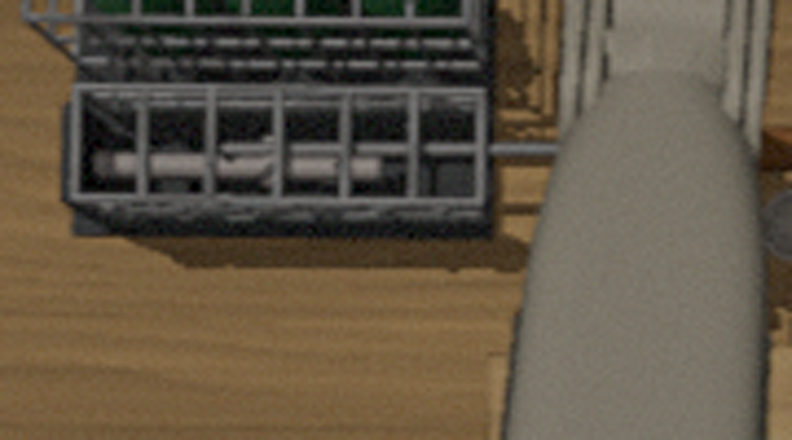

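View pics/d_s.png

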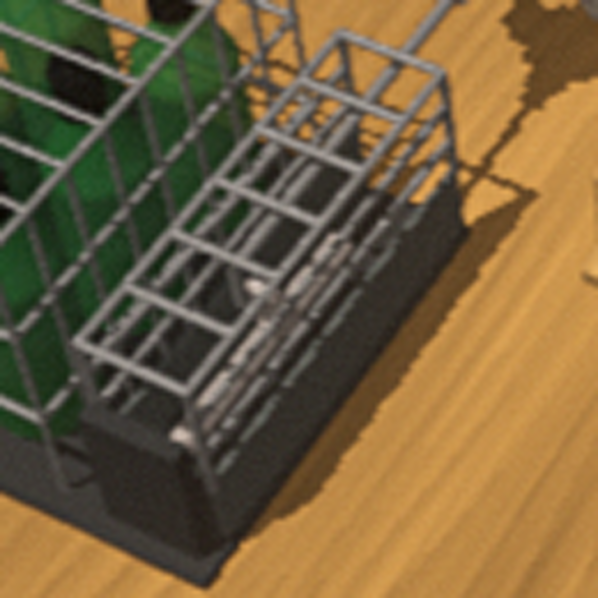

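```bash
python3 - <<'E'
from h import *
T=optics.snapshot("top")
print(onz(T,unz((222,148),180,160,4.4,4.4),.117)," lug L edge",onz(T,unz((262,137),180,160,4.4,4.4),.075)," lug R",onz(T,unz((276,188),180,160,4.4,4.4),.075))
E
```

```text
[0.5875 0.2279 0.117 ]  lug L edge [0.6008 0.2103 0.075 ]  lug R [0.5694 0.201  0.075 ]
```

```bash
python3 - <<'E'
from h import *
print(r.move_linear(tcp(.227,.095),v=.04,threshold=5)); r.hold(.2); rep("down")
f0=r.get_obs()["wrist_force"]
hy=.227
hit=r.move_linear(tcp(.213,.095),v=.02,threshold=9); rep("pull0 %s"%hit)
T=optics.snapshot("top");S=optics.snapshot("side")
cv2.imwrite("pics/e_t.png",cv2.resize(T["img"][160:260,180:360,::-1],None,fx=4.4,fy=4.4,interpolation=cv2.INTER_CUBIC)); cv2.imwrite("pics/e_s.png",cv2.resize(S["img"][225:355,170:300,::-1],None,fx=4.6,fy=4.6,interpolation=cv2.INTER_CUBIC))
E
```

```text
False
down 13.45 [ 0.5902 -0.0364  0.1019] [3.1408 0.0001 1.583 ] [-0.1796  0.5957 -3.0577] 0.266
pull0 False 14.3 [ 0.59   -0.0505  0.1015] [-3.1415  0.0001  1.5829] [-0.2455  0.2666 -2.6678] 0.263
```

View pics/e_t.png

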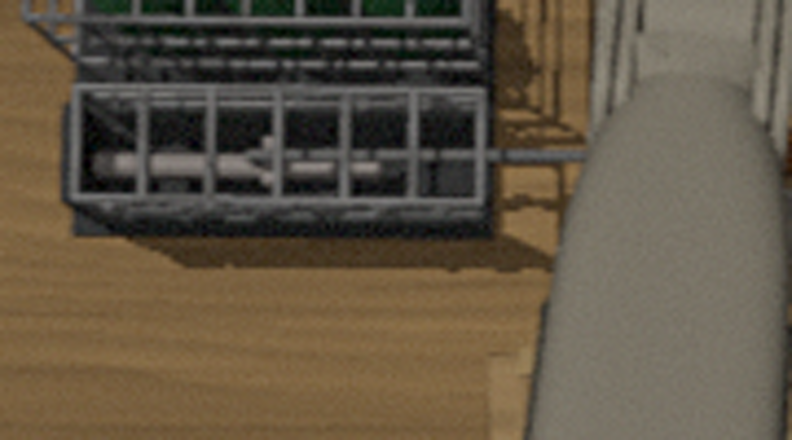

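View pics/e_s.png

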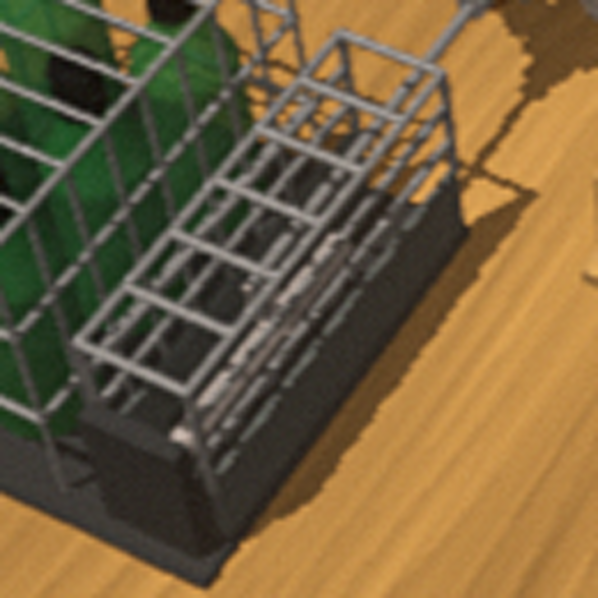

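```bash
python3 - <<'E'
from h import *
f0=.45; hy=.213; log=[]
while hy>.135:
    hy-=.002
    hit=r.move_linear(tcp(hy,.095),v=.012,threshold=6)
    o=r.get_obs(); f=o["wrist_force"]-[-.2,f0,-2.7]; log.append((round(hy,4),round(o["ee_pos"][1],4),*f.round(1),hit))
    if hit or f[1]>9.5: break
for l in log: print(l)
rep("x")
E
```

```text
(0.211, np.float64(-0.0514), np.float64(0.4), np.float64(4.3), np.float64(-1.4), False)
(0.209, np.float64(-0.0538), np.float64(-0.1), np.float64(4.6), np.float64(-0.9), False)
(0.207, np.float64(-0.0561), np.float64(0.4), np.float64(4.2), np.float64(-0.2), False)
(0.205, np.float64(-0.0583), np.float64(0.0), np.float64(3.9), np.float64(-0.0), False)
(0.203, np.float64(-0.0604), np.float64(-0.2), np.float64(4.6), np.float64(-0.1), False)
(0.201, np.float64(-0.0624), np.float64(-1.1), np.float64(3.6), np.float64(-0.9), False)
(0.199, np.float64(-0.0644), np.float64(-0.0), np.float64(3.2), np.float64(-0.2), False)
(0.197, np.float64(-0.0664), np.float64(-0.8), np.float64(3.3), np.float64(0.5), False)
(0.195, np.float64(-0.0684), np.float64(0.2), np.float64(3.9), np.float64(-0.4), False)
(0.193, np.float64(-0.0704), np.float64(0.2), np.float64(4.4), np.float64(-0.7), False)
(0.191, np.float64(-0.0724), np.float64(-0.6), np.float64(4.6), np.float64(-0.5), False)
(0.189, np.float64(-0.0744), np.float64(-0.1), np.float64(3.3), np.float64(-0.2), False)
(0.187, np.float64(-0.0764), np.float6
[... 590 characters left out ...]
np.float64(-0.0904), np.float64(0.1), np.float64(3.8), np.float64(0.1), False)
(0.171, np.float64(-0.0924), np.float64(-0.9), np.float64(4.0), np.float64(-0.5), False)
(0.169, np.float64(-0.0944), np.float64(-1.0), np.float64(3.3), np.float64(-0.9), False)
(0.167, np.float64(-0.0964), np.float64(-0.8), np.float64(4.4), np.float64(-0.8), False)
(0.165, np.float64(-0.0984), np.float64(-0.7), np.float64(3.5), np.float64(0.4), False)
(0.163, np.float64(-0.1001), np.float64(-0.6), np.float64(5.3), np.float64(-0.7), False)
(0.161, np.float64(-0.1), np.float64(-0.3), np.float64(-1.1), np.float64(-0.0), True)
x 22.54 [ 0.5897 -0.1     0.1002] [-3.1391 -0.0053  1.5841] [-0.5222 -0.6699 -2.7068] 0.262
```

```bash
python3 - <<'E'
from h import *
T=optics.snapshot("top");S=optics.snapshot("side")
cv2.imwrite("pics/f_t.png",cv2.resize(T["img"][160:260,180:360,::-1],None,fx=4.4,fy=4.4,interpolation=cv2.INTER_CUBIC)); cv2.imwrite("pics/f_s.png",cv2.resize(S["img"][225:355,170:300,::-1],None,fx=4.6,fy=4.6,interpolation=cv2.INTER_CUBIC))
rep("x")
E
```

```text
x 22.64 [ 0.5889 -0.0995  0.0994] [-3.1371 -0.006   1.5845] [-0.5563 -0.2794 -3.367 ] 0.265
```

View pics/f_t.png

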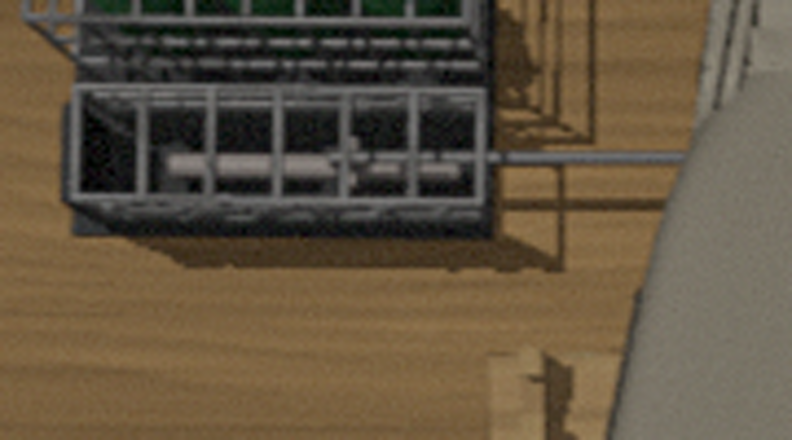

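View pics/f_s.png

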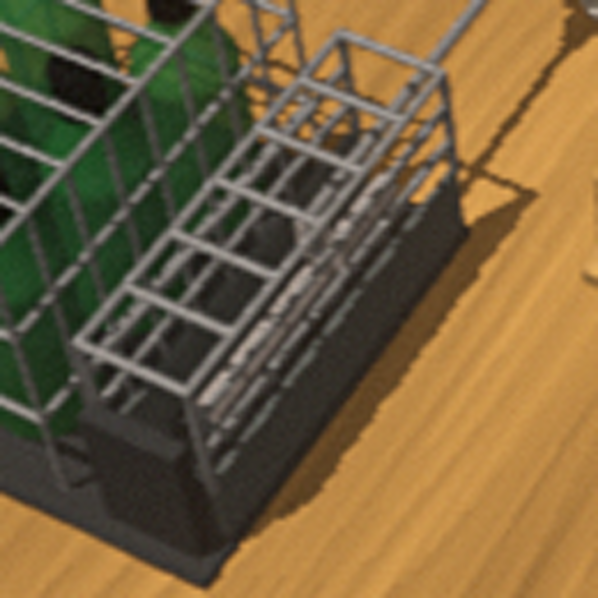

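```bash
python3 - <<'E'
from h import *
r.move_linear(tcp(.1645,.095),[np.pi,0,PSI],v=.02,threshold=6); r.hold(.2); rep("relax")
f0=r.get_obs()["wrist_force"]
hy=.1645
for i in range(14):
    hy-=.0005
    hit=r.move_linear(tcp(hy,.095),v=.008,threshold=8)
    F=[]
    for k in range(3): r.hold(.04); F.append(r.get_obs()["wrist_force"][1]-f0[1])
    o=r.get_obs(); print(round(hy,4),round(o["ee_pos"][1],4),np.mean(F).round(2),hit)
    if hit or np.mean(F)>9.5: break
rep("x")
E
```

```text
relax 23.17 [ 0.5906 -0.0989  0.1014] [-3.1414  0.0001  1.583 ] [ 0.3877  0.5132 -3.1987] 0.269
0.164 -0.0994 -0.92 False
0.1635 -0.0998 -0.2 False
0.163 -0.1 2.04 False
0.1625 -0.1001 4.49 False
0.162 -0.1001 5.47 False
0.1615 -0.1002 7.22 False
0.161 -0.1002 8.03 False
0.1605 -0.1003 9.34 False
0.16 -0.1004 10.26 False
x 26.54 [ 0.5905 -0.1004  0.1009] [-3.1409 -0.0057  1.5848] [ 0.9196 10.3898 -4.8908] 0.268
```

```bash
python3 - <<'E'
from h import *
r.hold(.2)
r.move_linear(tcp(.168,.095),[np.pi,0,PSI],v=.03); rep("rel")
print(r.move_linear(tcp(.168,.120),v=.05,threshold=5)); rep("up")
print(r.move_linear(tcp(.038,.120),v=.08,threshold=5)); rep("out")
r.move_linear(tcp(.038,.163),v=.1)
r.move_linear([.451,-.225,.17],[np.pi,0,1.6101],v=.12)
r.move_linear([.4506,-.114,.17],v=.1); r.hold(.3); rep("over")
T=optics.snapshot("top");S=optics.snapshot("side")
cv2.imwrite("pics/g_t.png",cv2.resize(T["img"][160:280,180:360,::-1],None,fx=4.4,fy=4.4,interpolation=cv2.INTER_CUBIC)); cv2.imwrite("pics/g_s.png",cv2.resize(S["img"][140:320,240:400,::-1],None,fx=3.3,fy=3.3,interpolation=cv2.INTER_CUBIC))
E
```

```text
rel 27.16 [ 0.5907 -0.096   0.1018] [3.1411 0.0012 1.5827] [-0.6776 -0.0175 -1.9872] 0.262
False
up 27.81 [ 0.5906 -0.0954  0.1267] [3.1412 0.0001 1.583 ] [-0.843   0.5454 -2.3334] 0.267
False
out 29.58 [ 0.5922 -0.2249  0.1265] [-3.1415 -0.0002  1.5837] [-0.1621 -0.0475 -2.3949] 0.265
over 33.05 [ 0.4506 -0.1144  0.1699] [-3.1415  0.      1.6094] [ 0.4833 -0.1502 -2.3731] 0.267
```

View pics/g_t.png

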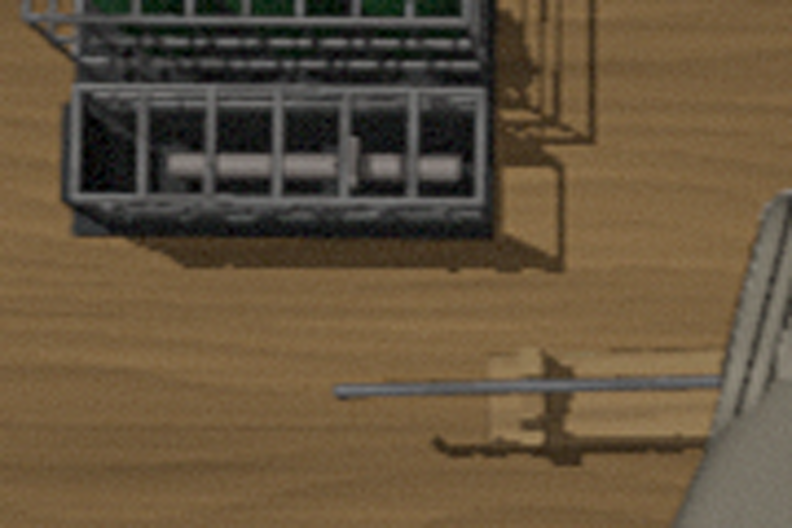

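View pics/g_s.png

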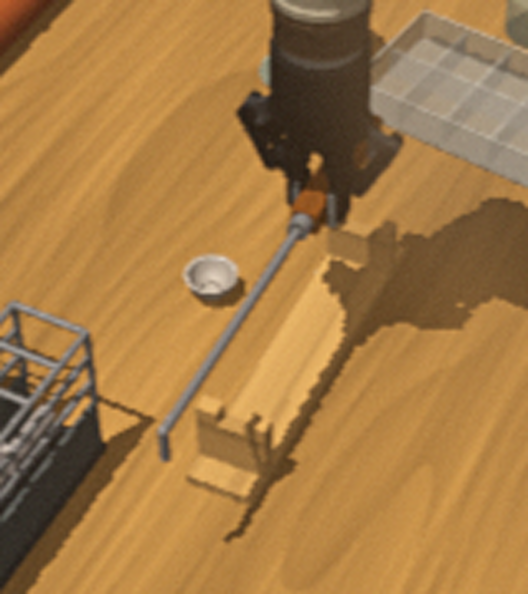

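The bolt has stayed drawn: the lug is at (350, 160), where it was at (268, 160). The rod sits in the hand as it did at first lift, with the side bend at (165, 435). Next I lay it down.

```bash
python3 - <<'E'
from h import *
r.move_linear([.4506,-.114,.085],v=.06,threshold=5); rep("a")
print(r.move_linear([.4506,-.114,.0668],v=.015,threshold=4)); r.hold(.2); rep("b")
T=optics.snapshot("top");S=optics.snapshot("side")
cv2.imwrite("pics/i_s.png",cv2.resize(S["img"][180:320,270:390,::-1],None,fx=4.2,fy=4.2,interpolation=cv2.INTER_CUBIC))
E
```

```text
a 34.72 [ 0.451  -0.1141  0.0854] [3.1407 0.0003 1.61  ] [-0.4725  0.123  -1.5131] 0.267
False
b 36.28 [ 0.4507 -0.114   0.0669] [3.1414 0.     1.6101] [-0.4303  0.3573 -2.5953] 0.266
```

View pics/i_s.png

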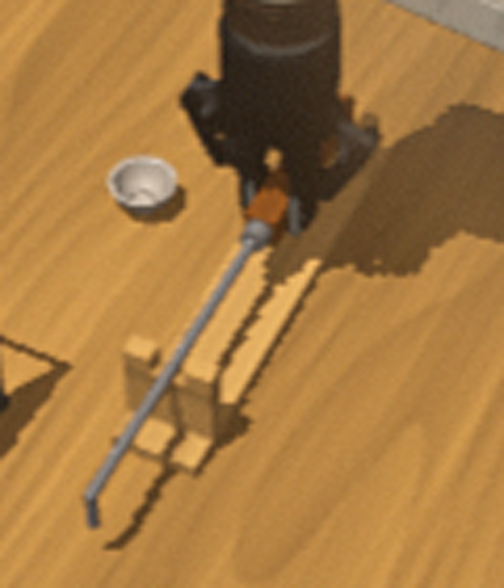

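```bash
python3 - <<'E'
from h import *
print(r.move_linear([.4506,-.114,.0635],v=.008,threshold=4)); rep("c")
hand.gripper_to(0.35); hand.gripper_to(0.65); rep("open")
r.move_linear([.4506,-.114,.17],v=.07)
r.move_pose([.30,-.35,.25],[np.pi,0,1.2]); r.hold(.3); rep("away")
T=optics.snapshot("top");S=optics.snapshot("side")
cv2.imwrite("pics/j_t.png",cv2.resize(T["img"][165:275,240:420,::-1],None,fx=4.4,fy=4.4,interpolation=cv2.INTER_CUBIC)); cv2.imwrite("pics/j_s.png",S["img"][:,:,::-1]);cv2.imwrite("pics/j_sz.png",cv2.resize(S["img"][190:310,280:380,::-1],None,fx=5,fy=5,interpolation=cv2.INTER_CUBIC))
E
```

```text
True
c 36.61 [ 0.4507 -0.114   0.0665] [3.1414 0.     1.6101] [0.1331 0.3203 5.806 ] 0.266
open 37.22 [ 0.4493 -0.1137  0.0653] [-3.1386 -0.0008  1.6101] [-0.2948  1.2347  0.8608] 0.652
away 40.27 [ 0.3006 -0.3493  0.2497] [-3.1411 -0.0003  1.2018] [ 0.3539  0.9698 -0.1651] 0.653
```

View pics/j_t.png

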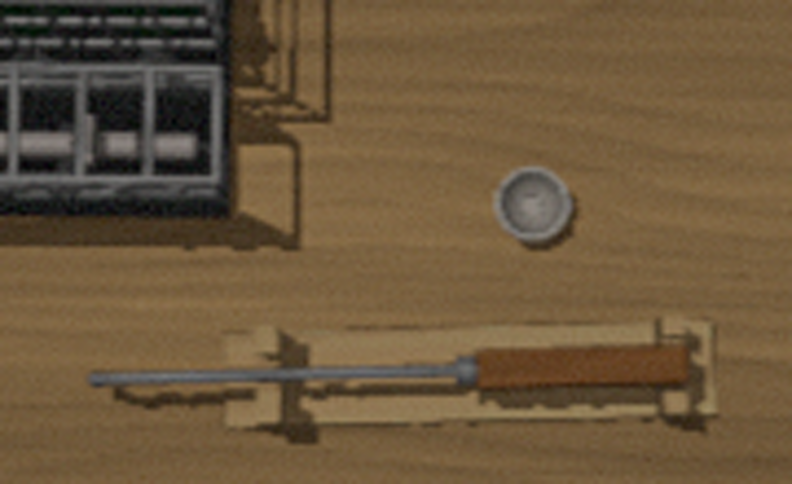

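View pics/j_s.png

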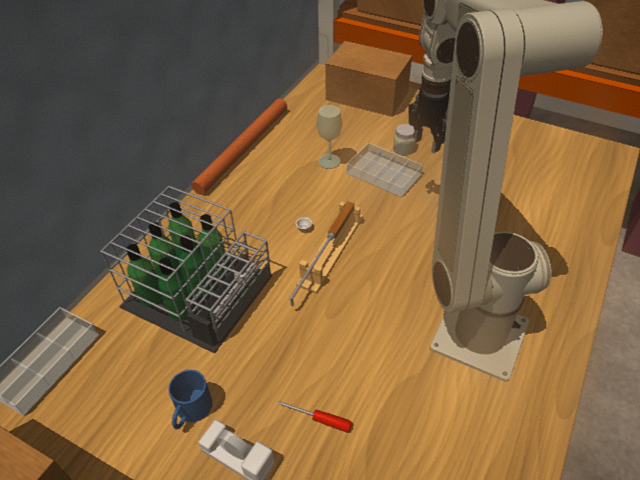

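View pics/j_sz.png

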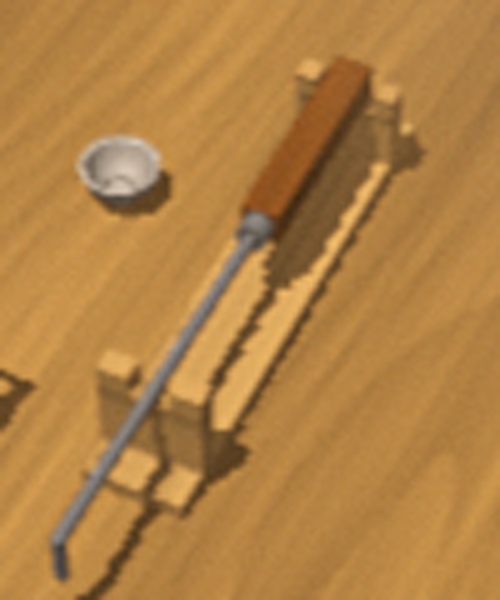

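The rod lies as it did at the start. In the side crop the bend is at (60, 540) and the handle's rear at (350, 60), the same pixels as before. The pot, glass, jar and tray haven't moved, and the bolt is still drawn. I'm handing in.

```bash
python3 -c "
from station import ticket
print(ticket.hand_in())"
```

```text
the job is handed in; nothing more can be done
None
```

The bolt is drawn to its end stop, the rod is back in its rest hook down, and the job is handed in at about 40 s on the robot's clock. No verdict is reported.

- **Drawing the bolt:** It slid with about 4 N, then the pull rose sharply after about 48 mm of travel (judged from the pictures and the tool's path). I pressed on slowly to confirm the stop: the pull reached about 10 N while the tool moved less than 1 mm. I then eased off, lifted the hook clear and backed out, with no contact felt.
- **Laying the rod back:** It touched down at 8 mm/s, with the force changing by about 8 N at contact. The final pictures show it on the same pixels as at the start, in both notches.
- **The rest of the scene:** In the last pictures the bolt is still drawn, the other objects look unmoved, and the arm is clear of everything.
- **What disagreed:** With the rod lifted, the cameras put the hook 3 to 5 mm lower than I expected. That could be slight sag in the grip or calibration error; the clearances covered it. The first touch on the stop read no force afterwards, because the arm relaxes once its force threshold trips, so I repeated it. I never measured the gap at the stop directly; that it is closed rests on the force felt.

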